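# Turn the blind nylon spacer hole-up over the vise

### The arm

A 7-joint arm with a two-finger parallel gripper is mounted at the origin on the work surface. World frame = base frame: x ahead of the robot, y to its left, z up, the work surface at z = 0. Lengths are in mm, angles in rad, forces in N, time in s.
With the tool pointing down it reaches from about 400 to 875 mm from the base axis. Payload 19.3 kg.
Tool frame: the origin (TCP) lies at the centre of the arm's flange, where the gripper is bolted on; the fingertips stand 173 mm ahead of it and the grasp point (between the pads) lies 155 mm ahead of it (tip_reach is the distance from the TCP to the fingertips, in mm); z points along the fingers, y is the direction in which the jaws open and shut (so a half turn about z gives the same grasp; the last joint's range is limited). The gripper opens to 85 mm and grips with 20 to 120 N. Pads are 22 mm wide; open, the fingers measure 114 mm over their backs; the gripper's body (76 mm by 85 mm) begins 54 mm behind the grasp point. The pads swing forward as they close: fully open they stand 13 mm farther back than shut.
Start: joints at [1.177, 0.521, -0.036, 1.599, 0.021, 1.021, -0.113], TCP at [198.83, -592.525, 404.691] pointing down, gripper open.
Joint ranges: [-2.91, 2.91], [-0.3, 2.13], [-1.5, 1.42], [0.17, 2.43], [-1.26, 4.41], [0.16, 1.93], [-2.52, 2.52]. Speed limits (rad/s): [1.89, 1.89, 2.39, 2.39, 3.01, 3.01, 3.01].

### API

Orientations are given as a 3x3 rotation matrix whose columns are the frame's x, y, z axes.
In Python, from station import get_state, get_image, job_done, tip_reach gives the robot as it stands. The module is installed in compiled form; this text tells all that it offers.
- The arm moves only by the shell command python3 -m jog 'ROWS' [OPENING] [FORCE]. ROWS is JSON, a list of rows, each an object of numbers: "tx", "ty", "tz": the shift along the tool's x, y, z in units of 50 mm (1.0 is 50 mm); "spin": the turn about the tool's z in degrees. In form: [{"tx": .., "ty": .., "tz": .., "spin": ..}, ...]. A call has exactly 8 rows; each row is the pose to reach, as a shift and turn from the pose commanded when the call began, along the tool's axes at that moment; what a row does not reach only later rows make up. A row lasts 1/8 s, in which the tool goes at most 62.5 mm and 10.7 degrees, less where a joint would pass 70% of its speed; a pose out of reach is approached as far as the arm can. A call with a gripper value outside its range is refused whole. OPENING is the finger opening in mm, from 0 to 85.4, set as the call begins (- or left out, the last holds). The fingers move at their own pace and stop on an object; FORCE is the grip in N (left out, the last holds). Time passes only in rows, so rows that repeat a pose let the fingers close, or fill a call up. It gives the time, the measured TCP pose, the force and the opening at its end, in the units of the state.
- get_state(): the state, without advancing time (a new reading comes with each control period).
- get_image(name): name is "side" or "top"; returns a dict with "img" (400x640x3 uint8, red, green, blue), "camera_matrix" (3x3 intrinsics, pixels), "pose" (4x4, takes a point from camera to world coordinates). Camera axes: x right, y down, z forward; pixel columns grow to the right and rows downward; lengths in mm; the calibration is good to about 2 mm. A picture is of the moment at which its call begins. There is no depth.
- job_done(): hands the job in, once; it reports no verdict.
The state is a dict: "clock": time; "joint_pos": joint angles; "joint_vel": joint speeds; "joint_efforts": joint torques, N m; "position": TCP position; "eef_rot": TCP orientation; "wrist_force": force on the tool from outside, world axes, zero at the start; "torque": the same for the moment, N m; "opening": opening from 0.0 (shut) to 1.0 (fully open).
Only numpy, scipy, OpenCV 4.12 (cv2) and the standard library are available. Lean on these libraries where they do the work, as an engineer would, in place of code of your own. Each camera call takes 0.05 s, during which the arm holds its last target.

### The job

The ribbed white nylon spacer lies on its side on the bench, with a blind hole in just one of its ends, the plain narrow one. Lay it across the top of the open vise, bridging from one jaw to the other, and let go of it; then take a fresh grip, turn it up on end so that the blind hole faces straight up, ready for a stem to be dropped in. Finish while still holding it like that in the air, all of it clear above the height of the vise jaws, and leave everything else on the bench where it is.

Things in the scene. Friction and masses are not known exactly. Their poses are not given: they have to be found in the camera images.
- spacer: Loose ribbed white nylon bar, 100 mm long, about 100 g, lying on its side. Origin on its axis at mid-length; own x runs along it to the hole end. x = -50 to +36 mm: 12 rounded lengthwise ribs, 38 mm over them; it rests on two ribs without rolling, axis 18.4 mm above what it lies on, and fingers from above close on it at 37 mm. x = +36 to +50 mm: plain neck, 30 mm in diameter (a narrower grip).
- hole (a point): Centre of the mouth of the spacer's blind hole (18 mm in diameter, 36 mm deep), in the end face of the neck, on the axis, 50 mm from the spacer's middle; axes as the spacer's. The other end is flat and solid.
- vise: Small grey cast iron vise bolted to the bench, jaws open and empty. Origin on the bench midway in the width of the jaws; x runs along the jaws' width, y along the screw to the moving jaw and tommy bar, z up. Reaches from y = -78 to +93 mm. The jaw tops, 80 mm high, are its highest part; the tommy bar (x = -53 to +53 mm) is up to 70 mm high, the slide bar under the gap 50 mm.
- vise_top (a point): Point between the jaws at the level of their tops (80 mm above the bench), axes as the vise's. Jaws 62 mm wide (x = -31 to +31 mm), tops flat and level. Fixed jaw: face at y = -16 mm, top from there to y = -44 mm. Moving jaw: face at y = +16 mm plus vise_jaw, top 24 mm deep behind it.
- vise_jaw (a joint): How far the moving jaw stands out, 0 to 0.010 m: the gap between the jaws is 32 mm plus this. The screw holds it firmly.
- valve_body: Bystander: stainless globe valve body, 117 mm long along its x, 47 mm wide and 58 mm across the globe, 90 mm tall, standing upright on its foot; origin at the centre of its underside.
- handwheel: Bystander: red plastic five-spoked handwheel, 81 mm in diameter, 19 mm high, lying flat; origin at the centre of its underside.
- bonnet_nut: Bystander: bronze hexagon bonnet nut, 50 mm across flats, 26 mm high; origin at the centre of its underside.
- sleeve: Bystander: plain short white nylon ring, 38 mm in diameter, 20 mm high, open right through, standing on its face; origin at the centre of its underside.
- wrench: Bystander: steel wrench 170 mm long lying flat along its x; origin under its middle.
- tin: Bystander: small round jar with a steel cap, 60 mm in diameter, 55 mm tall; origin at the centre of its underside.
Not all that is in view belongs to the job. Leave any brown or green look-alike of the vise alone.

How it is judged (in metres and radians):
On the way:
1. the spacer lies across both vise jaws, let go and at rest (z of spacer in the frame of vise_top between 0.013 and 0.024 m and x of spacer in the frame of vise_top between -0.035 and 0.035 m and angle between the x axis of spacer and the y axis of vise_top, either way round below 0.5 rad and angle between spacer's own x axis and vertical between 1.45 and 1.69 rad and contact force between spacer and vise above 0.2 N and contact force between spacer and the fingers below 0.05 N and linear speed of spacer below 0.02 m/s), for 0.2 s.
At the end, for the whole second after the job is handed in: After having lain across the jaws let go, the spacer is held still in the fingers with its hole end up, its axis within 0.25 rad (14 degrees) of vertical, its middle more than 135 mm above the bench (lower end more than 85 mm, above the 80 mm jaws), not touching the vise (angle between spacer's own x axis and vertical below 0.25 rad and height (world z) of spacer above 0.135 m and contact force between spacer and the fingers above 1 N and contact force between spacer and vise below 0.05 N and linear speed of spacer below 0.03 m/s and angular speed of spacer below 0.3 rad/s); the arm keeps its last pose, push and grip.
It fails at once if another thing on the bench is shifted by more than 25 mm (distance of any of valve_body, handwheel, bonnet_nut, sleeve, wrench, tin from where it was at the start of the episode above 0.025 m).
It also fails if it takes over 58 s, if anything falls off the work surface, if the arm or the gripper's body presses on something with over 40 N, if the wrist force passes 120 N, or if a joint passes its speed limit or range.

## Working session

There is one attempt and no reset: what is moved stays moved. The work goes in short steps, Python scripts to look and compute and a shell command to move; the robot and the scene stay as the last step left them, time stands still between calls to the robot, and variables do not carry over. Pictures are saved under pics/ and viewed, and the job is handed in when it is done.

```bash
mkdir -p pics; ls; python3 - <<'E'
from station import *
import cv2,numpy as np
s=get_state();print({k:np.round(v,3).tolist() for k,v in s.items()}, tip_reach)
for n in("side","top"):
    d=get_image(n);cv2.imwrite(f"pics/{n}0.png",d["img"][:,:,::-1]);print(n,d["camera_matrix"].tolist(),np.round(d["pose"],3).tolist())
E
```

```text
pics
{'clock': 0.0, 'joint_pos': [1.177, 0.522, -0.036, 1.6, 0.021, 1.021, -0.113], 'joint_vel': [0.0, -0.002, 0.001, 0.0, -0.001, -0.001, -0.0], 'joint_efforts': [-0.0, -92.713, 1.979, -36.995, 0.018, 0.008, -0.0], 'position': [198.801, -592.403, 404.129], 'eef_rot': [[0.948, 0.318, -0.0], [0.318, -0.948, 0.001], [-0.0, -0.001, -1.0]], 'wrist_force': [-0.764, -1.162, -0.425], 'torque': [-0.006, 0.01, 0.038], 'opening': 0.999} 173.4
side [[496.90344010136306, 0.0, 324.3227089503148], [0.0, 496.90344010136306, 207.5542347808553], [0.0, 0.0, 1.0]] [[-0.87, -0.293, 0.398, 86.782], [-0.493, 0.479, -0.726, 874.652], [0.022, -0.828, -0.561, 732.184], [0.0, 0.0, 0.0, 1.0]]
top [[404.96259287875773, 0.0, 317.75891834097246], [0.0, 404.96259287875773, 195.0142772173796], [0.0, 0.0, 1.0]] [[0.077, -0.973, 0.217, 325.521], [-0.997, -0.074, 0.023, 16.579], [-0.006, -0.218, -0.976, 1097.962], [0.0, 0.0, 0.0, 1.0]]
```

View pics/side0.png

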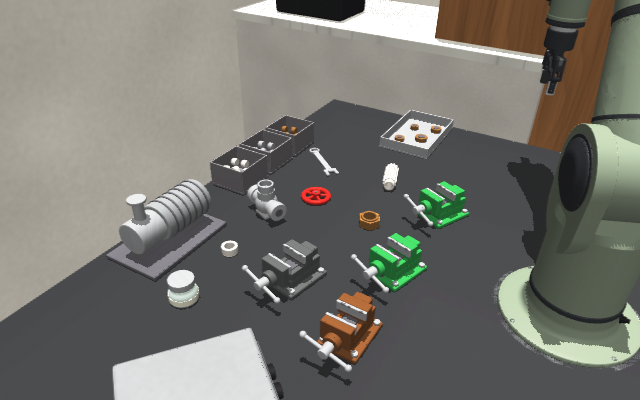

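View pics/top0.png

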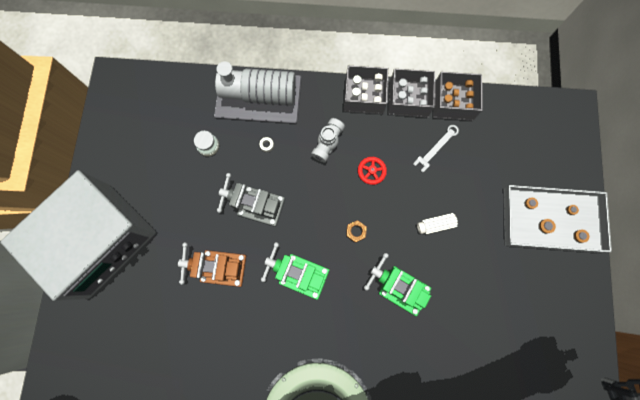

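Candidates for the white spacer, in top-view pixels:
- The ribbed bar at (437,223).
- The sleeve ring at (266,144).
- The white pieces in the bin at (367,90).
- The tin at (206,143).

Only (437,223) is a roughly 100 mm bar lying loose. For the vise, the grey one is at (252,202). The look-alikes are brown at (212,267) and green at (298,274) and (404,290). I'll crop close to check both choices.

```bash
cat > h.py <<'E'
import cv2,numpy as np
from station import *
def px(d,P):
    P=np.atleast_2d(P).astype(float);T=np.linalg.inv(d["pose"]);c=P@T[:3,:3].T+T[:3,3];u=c@np.array(d["camera_matrix"]).T
    return u[:,:2]/u[:,2:]
def ray(d,uv,z):
    uv=np.atleast_2d(uv).astype(float);K=np.linalg.inv(d["camera_matrix"])
    v=np.c_[uv,np.ones(len(uv))]@K.T@np.array(d["pose"])[:3,:3].T;o=np.array(d["pose"])[:3,3]
    return o+v*((z-o[2])/v[:,2])[:,None]
def crop(d,c,h,f,name,pts=()):
    u,v=map(int,c);w=int(h*4/3);im=d["img"][max(0,v-h):v+h,max(0,u-w):u+w,::-1]
    im=cv2.resize(im,None,fx=f,fy=f,interpolation=cv2.INTER_NEAREST).copy()
    for p in pts:
        cv2.circle(im,(int((p[0]+.5-max(0,u-w))*f),int((p[1]+.5-max(0,v-h))*f)),2,(255,0,255),-1)
    return im
E
python3 - <<'E'
from h import *
s=get_image("side");t=get_image("top")
a=crop(s,(391,177),22,9,0);b=crop(t,(437,223),22,9,0)
c=crop(s,(290,270),40,5,0);e=crop(t,(252,202),40,5,0)
r=lambda x:cv2.resize(x,(390,290))
cv2.imwrite("pics/c1.png",np.vstack([np.hstack([r(a),r(b)]),np.hstack([r(c),r(e)])]))
for n,d,w in(("side",s,(340,150,430,210)),("top",t,(400,200,475,245))):
    m=np.zeros((400,640),np.uint8);x0,y0,x1,y1=w;i=d["img"].astype(int)
    m[y0:y1,x0:x1]=((i.min(2)>110)&(i.max(2)-i.min(2)<40))[y0:y1,x0:x1]
    cs,_=cv2.findContours(m,0,2);k=max(cs,key=cv2.contourArea);M=cv2.moments(k)
    print(n,cv2.contourArea(k),M['m10']/M['m00'],M['m01']/M['m00'],cv2.minAreaRect(k))
    uv=[M['m10']/M['m00'],M['m01']/M['m00']];print(ray(d,uv,18.4))
    bx=cv2.boxPoints(cv2.minAreaRect(k));print(ray(d,bx,18.4).round(1).tolist())
E
```

```text
side 301.5 390.12714206744056 175.73355444997236 ((390.0000305175781, 176.00001525878906), (14.067066192626953, 27.163990020751953), 14.03624439239502)
[[ 512.73756379 -286.87672764   18.4       ]]
[[511.5, -213.4, 18.4], [556.4, -360.8, 18.4], [513.5, -363.0, 18.4], [472.6, -216.8, 18.4]]
top 532.5 437.7586854460094 223.39687010954614 ((437.236083984375, 223.5032958984375), (15.173855781555176, 40.998043060302734), 76.75948333740234)
[[ 512.02367063 -285.12734516   18.4       ]]
[[514.5, -225.6, 18.4], [548.3, -332.3, 18.4], [508.8, -341.7, 18.4], [475.4, -235.8, 18.4]]
```

View pics/c1.png

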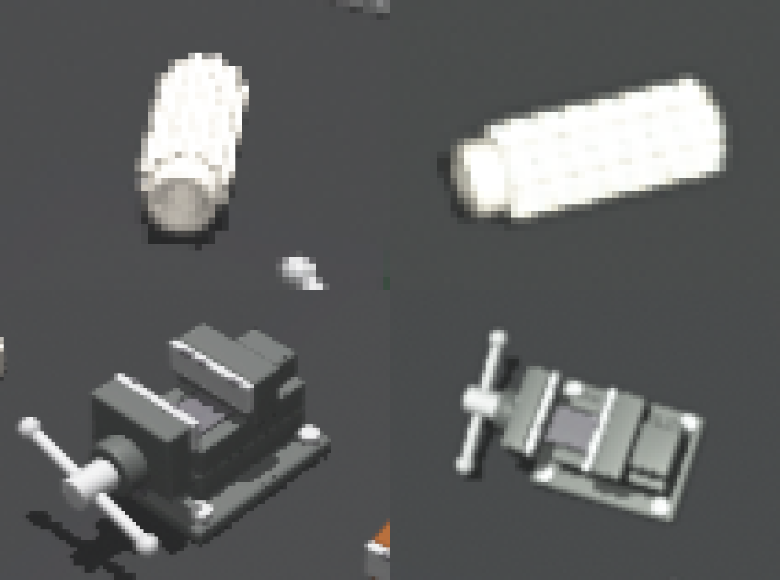

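The top-right crop shows a ribbed bar with its narrow neck at the left end, near pixel (420,227), which is towards world +y. The side view shows the same neck end closest to the camera, so this is the spacer. The lower crops show the grey vise with its jaws open and the tommy bar at the left (+y) end. Next I'll measure the vise.

```bash
python3 - <<'E'
from h import *
t=get_image("top");s=get_image("side")
im=t["img"][172:232,212:292,::-1];im=cv2.resize(im,None,fx=9,fy=9,interpolation=cv2.INTER_CUBIC)
im=cv2.convertScaleAbs(im,alpha=1.5)
for k in range(0,80,10):cv2.putText(im,str(212+k),(k*9,10),0,.35,(0,255,255));im[:, k*9]=im[:,k*9]//2
for k in range(0,60,10):cv2.putText(im,str(172+k),(0,k*9+10),0,.35,(0,255,255));im[k*9]=im[k*9]//2
cv2.imwrite("pics/v_top.png",im)
im=s["img"][232:302,240:330,::-1];im=cv2.resize(im,None,fx=8,fy=8,interpolation=cv2.INTER_CUBIC)
for k in range(0,90,10):cv2.putText(im,str(240+k),(k*8,10),0,.35,(0,255,255));im[:, k*8]=im[:,k*8]//2
for k in range(0,70,10):cv2.putText(im,str(232+k),(0,k*8+10),0,.35,(0,255,255));im[k*8]=im[k*8]//2
cv2.imwrite("pics/v_side.png",im)
E
```

```text
(no output)
```

View pics/v_top.png

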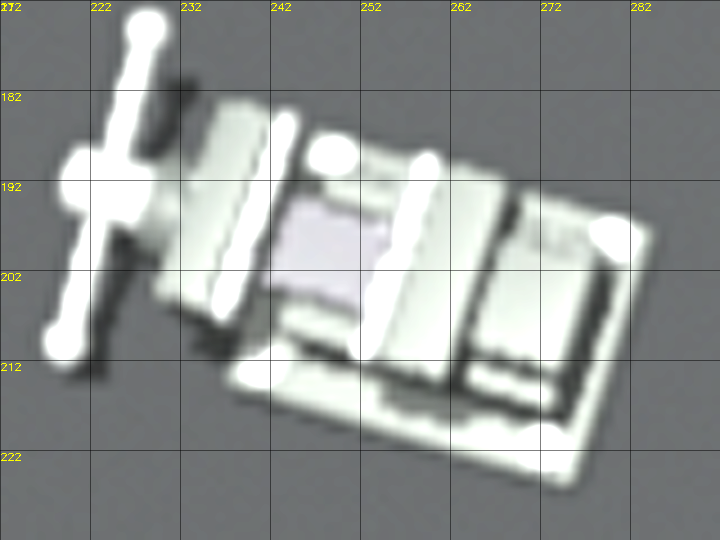

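View pics/v_side.png

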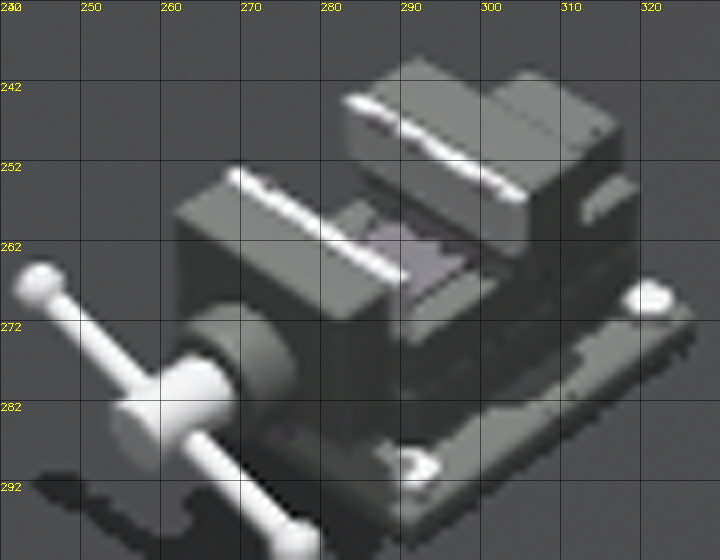

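```bash
python3 - <<'E'
from h import *
t=get_image("top");s=get_image("side")
def f(d,L):
    for n,uv in L: print(n,ray(d,uv,80).round(1).tolist())
off=lambda x,y:(x/9+212-.5,y/9+172-.5)
T={"mov_in":[off(300,115),off(228,318)],"fix_in":[off(414,155),off(351,358)],"fix_out":[off(508,180),off(448,388)],"mov_out":[off(218,102),off(157,296)]}
f(t,T.items())
o2=lambda x,y:(x/8+240-.5,y/8+232-.5)
S={"mov_in":[o2(235,168),o2(408,275)],"fix_in":[o2(345,100),o2(525,200)],"fix_out":[o2(420,58),o2(592,155)],"mov_out":[o2(176,212),o2(342,318)]}
f(s,S.items())
E
```

```text
mov_in [[565.9, 231.5, 80.0], [505.2, 245.0, 80.0]]
fix_in [[556.6, 197.4, 80.0], [496.3, 208.8, 80.0]]
fix_out [[551.3, 169.7, 80.0], [489.8, 180.3, 80.0]]
mov_out [[568.0, 255.6, 80.0], [510.0, 266.0, 80.0]]
mov_in [[565.3, 233.5, 80.0], [504.7, 245.7, 80.0]]
fix_in [[556.7, 195.4, 80.0], [494.9, 205.9, 80.0]]
fix_out [[549.6, 170.0, 80.0], [489.5, 181.5, 80.0]]
mov_out [[568.1, 255.6, 80.0], [509.8, 267.5, 80.0]]
```

```bash
python3 -m jog '[{"tx":0.9,"ty":-0.45,"tz":0,"spin":-9},{"tx":1.9,"ty":-0.95,"tz":0,"spin":-19},{"tx":2.9,"ty":-1.4,"tz":0,"spin":-29},{"tx":3.9,"ty":-1.9,"tz":0.3,"spin":-39},{"tx":4.9,"ty":-2.4,"tz":0.6,"spin":-49},{"tx":5.9,"ty":-2.9,"tz":0.9,"spin":-59},{"tx":6.9,"ty":-3.35,"tz":1.2,"spin":-69},{"tx":7.9,"ty":-3.84,"tz":1.5,"spin":-79}]' 85 60
python3 - <<'E'
from h import *
s=get_state();print(s['clock'],s['position'],s['joint_pos'].round(3) if hasattr(s['joint_pos'],'round') else s['joint_pos'],np.round(s['eef_rot'],3).tolist())
d=get_image("side")
cv2.imwrite("pics/s1.png",d["img"][:,:,::-1])
R=np.array(s['eef_rot']);p=np.array(s['position'])
print((R.T@(np.array([512,-285,177])-p)/50), np.degrees(np.arctan2(R[1,0],R[0,0])))
E
```

```text
clock: 1.4
position: [513.3, -283.7, 329.4]
eef_rot: [[-0.137, 0.991, 0.0], [0.991, 0.137, -0.0], [-0.0, 0.0, -1.0]]
wrist_force: [0.9, -0.4, 0.5]
opening: 0.996
1.4 [ 513.34761144 -283.66118603  329.41080661] [ 0.699  0.578 -0.422  1.759  0.298  0.868  0.281] [[-0.137, 0.991, 0.0], [0.991, 0.137, -0.0], [-0.0, 0.0, -1.0]]
[-0.02172664 -0.03147965  3.04821291] 97.85350340437324
```

```bash
python3 -m jog '[{"tx":-0.02,"ty":-0.03,"tz":0.8,"spin":-5},{"tx":-0.02,"ty":-0.03,"tz":1.6,"spin":-9.7},{"tx":-0.02,"ty":-0.03,"tz":2.0,"spin":-9.7},{"tx":-0.02,"ty":-0.03,"tz":2.4,"spin":-9.7},{"tx":-0.02,"ty":-0.03,"tz":2.4,"spin":-9.7},{"tx":-0.02,"ty":-0.03,"tz":2.4,"spin":-9.7},{"tx":-0.02,"ty":-0.03,"tz":2.4,"spin":-9.7},{"tx":-0.02,"ty":-0.03,"tz":2.4,"spin":-9.7}]' 85 60
python3 - <<'E'
from h import *
s=get_state()
R=np.array(s['eef_rot']);p=np.array(s['position'])
print((R.T@(np.array([512,-285,177])-p)/50), np.degrees(np.arctan2(R[1,0],R[0,0])))
d=get_image("side");t=get_image("top")
a=crop(d,(391,160),50,6,0);b=crop(t,(437,223),50,6,0)
r=lambda x:cv2.resize(x,(400,300))
cv2.imwrite("pics/c2.png",np.hstack([r(a),r(b)]))
E
```

```text
clock: 2.45
position: [511.0, -286.2, 210.3]
eef_rot: [[-0.296, 0.955, 0.001], [0.955, 0.296, -0.001], [-0.001, 0.001, -1.0]]
wrist_force: [-0.0, -0.7, -0.4]
opening: 0.996
[0.0166463  0.02549425 0.66690553] 107.23403665562334
```

View pics/c2.png

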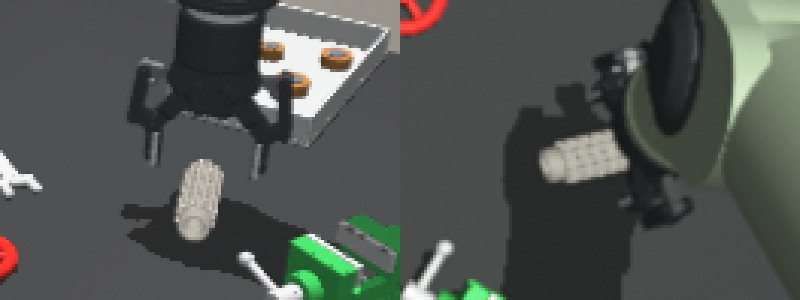

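The side view shows the fingers on either side of the spacer and lined up with it. I'll descend and close.

```bash
python3 -m jog '[{"tx":0,"ty":0,"tz":0.3},{"tx":0,"ty":0,"tz":0.66},{"tx":0,"ty":0,"tz":0.66},{"tx":0,"ty":0,"tz":0.66},{"tx":0,"ty":0,"tz":0.66},{"tx":0,"ty":0,"tz":0.66},{"tx":0,"ty":0,"tz":0.66},{"tx":0,"ty":0,"tz":0.66}]' 85 60
python3 -m jog '[{"tz":0},{"tz":0},{"tz":0},{"tz":0},{"tz":0},{"tz":0},{"tz":0},{"tz":0}]' 25 60
```

```text
$[0]: bad value
$[0]: bad value
```

```bash
python3 -m jog '[{"tx":0,"ty":0,"tz":0.3,"spin":0},{"tx":0,"ty":0,"tz":0.66,"spin":0},{"tx":0,"ty":0,"tz":0.66,"spin":0},{"tx":0,"ty":0,"tz":0.66,"spin":0},{"tx":0,"ty":0,"tz":0.66,"spin":0},{"tx":0,"ty":0,"tz":0.66,"spin":0},{"tx":0,"ty":0,"tz":0.66,"spin":0},{"tx":0,"ty":0,"tz":0.66,"spin":0}]' 85 60
python3 -m jog '[{"tx":0,"ty":0,"tz":0,"spin":0},{"tx":0,"ty":0,"tz":0,"spin":0},{"tx":0,"ty":0,"tz":0,"spin":0},{"tx":0,"ty":0,"tz":0,"spin":0},{"tx":0,"ty":0,"tz":0,"spin":0},{"tx":0,"ty":0,"tz":0,"spin":0},{"tx":0,"ty":0,"tz":0,"spin":0},{"tx":0,"ty":0,"tz":0,"spin":0}]' 25 60
```

```text
clock: 3.55
position: [510.9, -286.0, 176.8]
eef_rot: [[-0.297, 0.955, 0.0], [0.955, 0.297, -0.0], [-0.0, 0.0, -1.0]]
wrist_force: [0.6, -0.6, -0.2]
opening: 0.994
clock: 4.55
position: [510.9, -286.0, 177.0]
eef_rot: [[-0.297, 0.955, 0.0], [0.955, 0.297, -0.0], [-0.0, -0.0, -1.0]]
wrist_force: [-1.9, 1.1, 6.6]
opening: 0.413
```

```bash
python3 -m jog '[{"tx":0,"ty":0,"tz":-0.5,"spin":0},{"tx":0,"ty":0,"tz":-1.4,"spin":0},{"tx":0,"ty":0,"tz":-2.4,"spin":0},{"tx":0.6,"ty":0.2,"tz":-2.6,"spin":3},{"tx":1.5,"ty":0.5,"tz":-2.6,"spin":6},{"tx":2.5,"ty":0.9,"tz":-2.6,"spin":10},{"tx":3.5,"ty":1.25,"tz":-2.6,"spin":14},{"tx":4.5,"ty":1.6,"tz":-2.6,"spin":18}]'
python3 - <<'E'
from h import *
s=get_state()
R=np.array(s['eef_rot']);p=np.array(s['position'])
print((R.T@(np.array([530.5,220.5,300])-p)/50), np.degrees(np.arctan2(R[1,0],R[0,0])),s['opening'],np.round(s['joint_pos'],2))
d=get_image("side")
cv2.imwrite("pics/s3.png",d["img"][:,:,::-1])
E
```

```text
clock: 5.55
position: [520.4, -45.8, 306.8]
eef_rot: [[0.016, 1.0, 0.0], [1.0, -0.016, -0.0], [-0.0, 0.0, -1.0]]
wrist_force: [1.3, 0.8, -1.3]
opening: 0.412
[5.32875164 0.12007773 0.13507064] 89.1085081875965 0.411715838587928 [ 0.27  0.52 -0.4   1.94  0.29  0.74 -0.31]
```

View pics/s3.png

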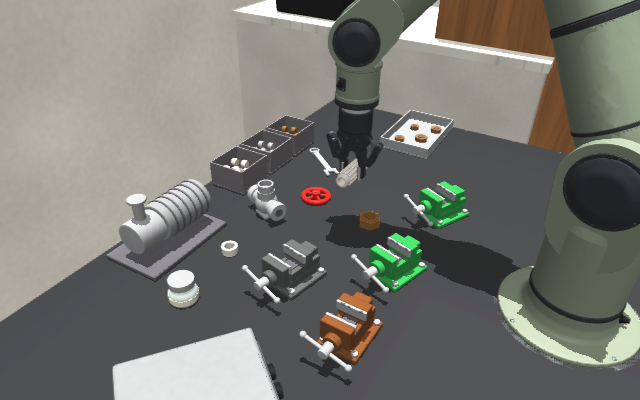

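```bash
python3 -m jog '[{"tx":0.9,"ty":0.02,"tz":0,"spin":2},{"tx":1.8,"ty":0.04,"tz":0,"spin":4},{"tx":2.8,"ty":0.06,"tz":0,"spin":6},{"tx":3.7,"ty":0.09,"tz":0,"spin":8},{"tx":4.6,"ty":0.11,"tz":0,"spin":10},{"tx":5.35,"ty":0.12,"tz":0,"spin":11.6},{"tx":5.35,"ty":0.12,"tz":0,"spin":11.6},{"tx":5.35,"ty":0.12,"tz":0,"spin":11.6}]'
python3 - <<'E'
from h import *
s=get_state()
R=np.array(s['eef_rot']);p=np.array(s['position'])
print((R.T@(np.array([530.5,220.5,300])-p)/50), np.degrees(np.arctan2(R[1,0],R[0,0])),s['opening'],np.round(s['joint_pos'],2))
d=get_image("side");t=get_image("top")
a=crop(d,(290,220),75,5,0);b=crop(t,(252,202),60,6,0)
r=lambda x:cv2.resize(x,(400,300))
cv2.imwrite("pics/c4.png",np.hstack([r(a),r(b)]))
E
```

```text
clock: 6.6
position: [530.1, 219.3, 306.5]
eef_rot: [[0.214, 0.977, -0.0], [0.977, -0.214, -0.001], [-0.001, -0.0, -1.0]]
wrist_force: [0.2, -1.1, -0.6]
opening: 0.408
[0.02495957 0.0030853  0.13024792] 77.66238043721637 0.40842242125557543 [-0.25  0.58 -0.35  1.81  0.27  0.8  -0.95]
```

View pics/c4.png

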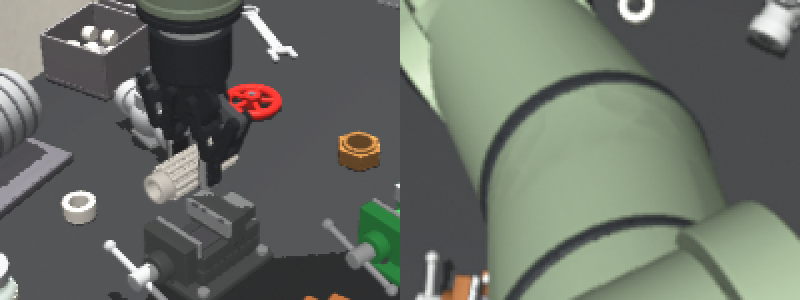

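The side crop shows the spacer level in the fingers and in line with the vise. Its hole end faces the camera, over the moving jaw. Lowering now.

```bash
python3 -m jog '[{"tx":0.02,"ty":0,"tz":0.4,"spin":0},{"tx":0.02,"ty":0,"tz":0.7,"spin":0},{"tx":0.02,"ty":0,"tz":0.85,"spin":0},{"tx":0.02,"ty":0,"tz":0.93,"spin":0},{"tx":0.02,"ty":0,"tz":0.97,"spin":0},{"tx":0.02,"ty":0,"tz":0.98,"spin":0},{"tx":0.02,"ty":0,"tz":0.98,"spin":0},{"tx":0.02,"ty":0,"tz":0.98,"spin":0}]'
python3 - <<'E'
from h import *
d=get_image("side")
cv2.imwrite("pics/c5.png",crop(d,(290,240),50,6,0))
E
```

```text
clock: 7.7
position: [530.3, 221.0, 257.9]
eef_rot: [[0.214, 0.977, 0.0], [0.977, -0.214, 0.0], [0.0, 0.0, -1.0]]
wrist_force: [0.7, 0.1, -1.5]
opening: 0.411
```

View pics/c5.png

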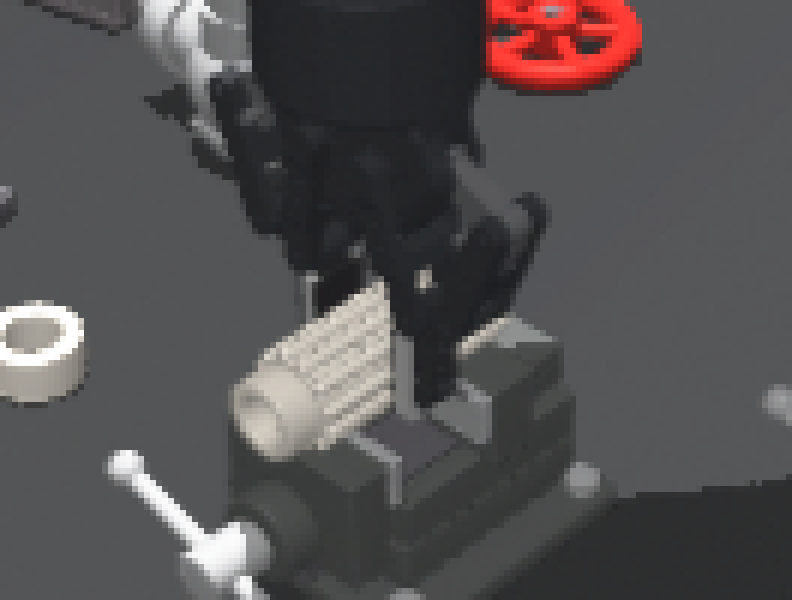

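The spacer bridges both jaws. The neck, at crop pixel (270,410), is over the moving jaw and the fingers are in the gap. I'll lower it another 1 mm and let go.

```bash
python3 -m jog '[{"tx":0,"ty":0,"tz":0.02,"spin":0},{"tx":0,"ty":0,"tz":0.02,"spin":0},{"tx":0,"ty":0,"tz":0.02,"spin":0},{"tx":0,"ty":0,"tz":0.02,"spin":0},{"tx":0,"ty":0,"tz":0.02,"spin":0},{"tx":0,"ty":0,"tz":0.02,"spin":0},{"tx":0,"ty":0,"tz":0.02,"spin":0},{"tx":0,"ty":0,"tz":0.02,"spin":0}]'
python3 -m jog '[{"tx":0,"ty":0,"tz":0,"spin":0},{"tx":0,"ty":0,"tz":0,"spin":0},{"tx":0,"ty":0,"tz":0,"spin":0},{"tx":0,"ty":0,"tz":0,"spin":0},{"tx":0,"ty":0,"tz":0,"spin":0},{"tx":0,"ty":0,"tz":0,"spin":0},{"tx":0,"ty":0,"tz":0,"spin":0},{"tx":0,"ty":0,"tz":0,"spin":0}]' 65 20
python3 -m jog '[{"tx":0,"ty":0,"tz":-0.4,"spin":0},{"tx":0,"ty":0,"tz":-0.8,"spin":0},{"tx":0,"ty":0,"tz":-1.4,"spin":0},{"tx":0,"ty":0,"tz":-1.4,"spin":0},{"tx":0,"ty":0,"tz":-1.4,"spin":0},{"tx":0,"ty":0,"tz":-1.4,"spin":0},{"tx":0,"ty":0,"tz":-1.4,"spin":0},{"tx":0,"ty":0,"tz":-1.4,"spin":0}]' 65 20
python3 - <<'E'
from h import *
d=get_image("side");s=get_state()
cv2.imwrite("pics/c6.png",crop(d,(290,240),50,6,0));print(s['opening'])
E
```

```text
clock: 8.75
position: [530.3, 221.0, 256.9]
eef_rot: [[0.214, 0.977, 0.0], [0.977, -0.214, 0.0], [0.0, 0.0, -1.0]]
wrist_force: [-1.2, -0.1, 5.7]
opening: 0.411
clock: 9.75
position: [530.3, 221.0, 256.7]
eef_rot: [[0.214, 0.977, 0.0], [0.977, -0.214, 0.0], [0.0, -0.0, -1.0]]
wrist_force: [0.2, -0.3, -0.7]
opening: 0.759
clock: 10.75
position: [530.2, 221.0, 326.4]
eef_rot: [[0.214, 0.977, -0.0], [0.977, -0.214, -0.0], [-0.0, -0.0, -1.0]]
wrist_force: [-0.0, 1.2, 0.1]
opening: 0.762
0.7647980558690265
```

View pics/c6.png

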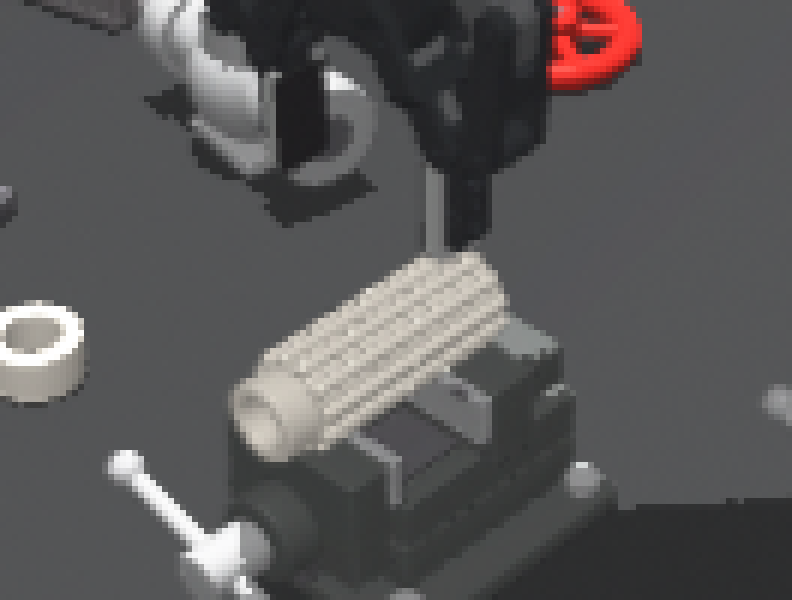

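The spacer lies across both jaws, let go and level. I'll measure its hole mouth and its far end for the fresh grip.

```bash
python3 - <<'E'
from h import *
d=get_image("side");s=get_state()
i=d["img"].astype(int);m=((i.min(2)>105)&(i[:,:,0]-i[:,:,2]>4)&(i[:,:,0]-i[:,:,2]<45)).astype(np.uint8);m[:225]=0;m[270:]=0;m[:,:258]=0;m[:,312:]=0
cs,_=cv2.findContours(m,0,2);k=max(cs,key=cv2.contourArea);print(cv2.contourArea(k),cv2.minAreaRect(k))
C=np.array([530.3,221.0,98.4]);u=np.array([.214,.977,0])
for x in(-50,36,50):print(x,px(d,C+u*x).round(1))
print(ray(d,(267.2,258.7),98.4))
im=crop(d,(290,240),50,6,0,[px(d,C+u*x)[0] for x in(-50,0,36,50)])
# mask overlay
cv2.imwrite("pics/c7.png",im)
E
```

```text
803.5 ((285.0, 248.50001525878906), (18.867961883544922, 49.925899505615234), 57.9946174621582)
-50 [[303.5 236.9]]
36 [[273.3 256.1]]
50 [[268.1 259.4]]
[[543.68560032 269.00300956  98.4       ]]
```

View pics/c7.png

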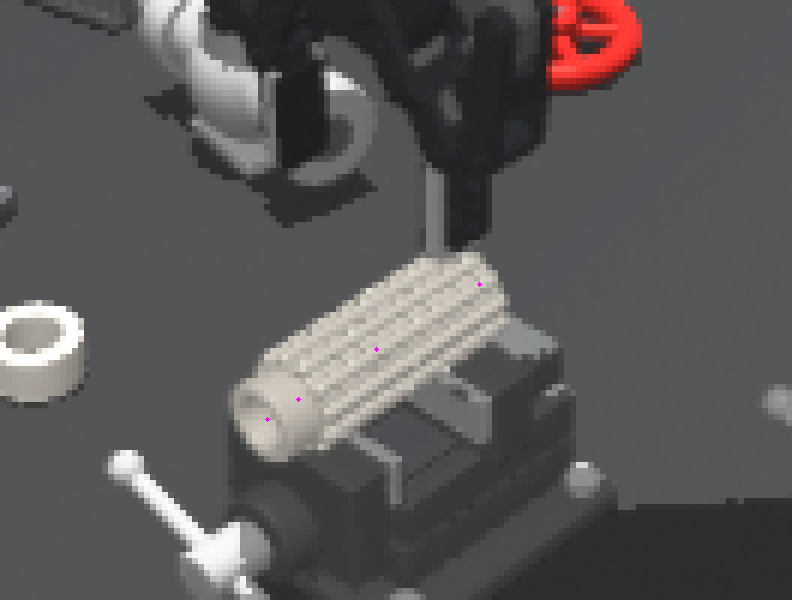

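```bash
python3 - <<'E'
from h import *
d=get_image("side")
C=np.array([530.3,221.0,0]);u=np.array([.214,.977,0]);n=np.array([.977,-.214,0])
for z in(78,82,86,90,94):
    print(z,px(d,[C-n*18.5+u*11+[0,0,z],C-n*18.5-u*11+[0,0,z],C-n*28+u*11+[0,0,z]]).round(1).tolist())
# current fingertips at opening 65 : TCP 326.4
for z in(146,150,154,158,162,166):
    print(z,px(d,[C-n*32.5+u*11+[0,0,z],C-n*32.5-u*11+[0,0,z]]).round(1).tolist())
E
```

```text
78 [[289.1, 262.2], [296.7, 257.1], [292.4, 264.3]]
82 [[289.0, 260.6], [296.7, 255.5], [292.4, 262.8]]
86 [[289.0, 259.1], [296.7, 254.0], [292.4, 261.2]]
90 [[289.0, 257.6], [296.7, 252.5], [292.3, 259.7]]
94 [[288.9, 256.0], [296.7, 251.0], [292.3, 258.1]]
146 [[293.6, 238.3], [301.5, 233.3]]
150 [[293.5, 236.7], [301.5, 231.7]]
154 [[293.5, 235.0], [301.5, 230.0]]
158 [[293.5, 233.4], [301.5, 228.4]]
162 [[293.5, 231.7], [301.5, 226.7]]
166 [[293.4, 230.0], [301.5, 225.0]]
```

```bash
python3 -m jog '[{"tx":0.5,"ty":0,"tz":0,"spin":0},{"tx":1.0,"ty":0,"tz":0.3,"spin":0},{"tx":1.0,"ty":0,"tz":0.8,"spin":0},{"tx":1.0,"ty":0,"tz":1.1,"spin":0},{"tx":1.0,"ty":0,"tz":1.29,"spin":0},{"tx":1.0,"ty":0,"tz":1.29,"spin":0},{"tx":1.0,"ty":0,"tz":1.29,"spin":0},{"tx":1.0,"ty":0,"tz":1.29,"spin":0}]' 65 20
python3 -m jog '[{"tx":0,"ty":0,"tz":0,"spin":0},{"tx":0,"ty":0,"tz":0,"spin":0},{"tx":0,"ty":0,"tz":0,"spin":0},{"tx":0,"ty":0,"tz":0,"spin":0},{"tx":0,"ty":0,"tz":0,"spin":0},{"tx":0,"ty":0,"tz":0,"spin":0},{"tx":0,"ty":0,"tz":0,"spin":0},{"tx":0,"ty":0,"tz":0,"spin":0}]' 20 20
python3 - <<'E'
from h import *
d=get_image("side");s=get_state()
cv2.imwrite("pics/c8.png",crop(d,(285,240),50,6,0));print(s['opening']*85.4)
E
```

```text
clock: 11.9
position: [541.1, 269.8, 262.8]
eef_rot: [[0.214, 0.977, 0.001], [0.977, -0.214, 0.0], [0.001, 0.001, -1.0]]
wrist_force: [-0.3, 0.8, 0.1]
opening: 0.76
clock: 12.9
position: [541.0, 269.9, 262.3]
eef_rot: [[0.214, 0.977, 0.0], [0.977, -0.214, 0.0], [0.0, 0.0, -1.0]]
wrist_force: [0.3, -0.2, 5.1]
opening: 0.329
28.400331384952565
```

View pics/c8.png

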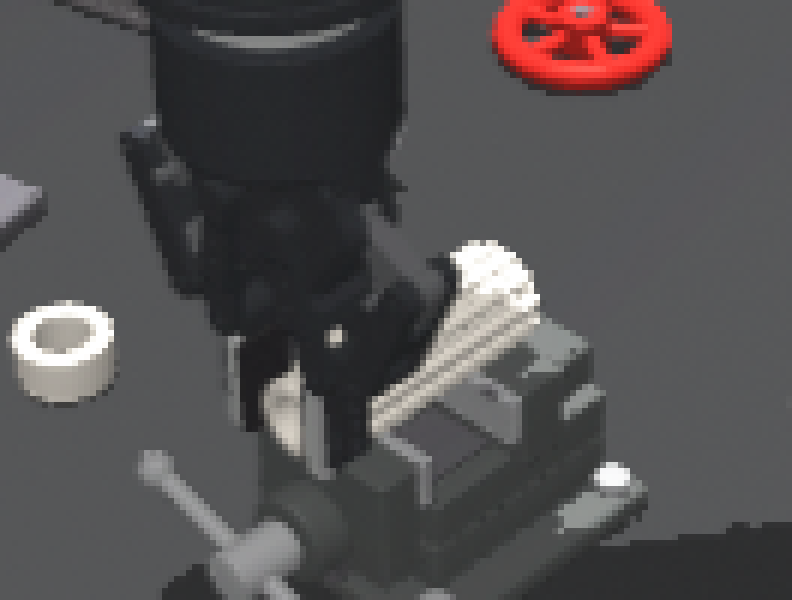

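The fingers are closed on the neck, with an opening of 28.4 mm. I'll lift 40 mm at 20 N and see whether the ribbed end stays down.

```bash
python3 -m jog '[{"tx":0,"ty":0,"tz":-0.2,"spin":0},{"tx":0,"ty":0,"tz":-0.4,"spin":0},{"tx":0,"ty":0,"tz":-0.6,"spin":0},{"tx":-0.1,"ty":0,"tz":-0.8,"spin":0},{"tx":-0.1,"ty":0,"tz":-0.8,"spin":0},{"tx":-0.1,"ty":0,"tz":-0.8,"spin":0},{"tx":-0.1,"ty":0,"tz":-0.8,"spin":0},{"tx":-0.1,"ty":0,"tz":-0.8,"spin":0}]' 20 20
python3 - <<'E'
from h import *
d=get_image("side");s=get_state()
cv2.imwrite("pics/c9.png",crop(d,(285,240),50,6,0));print(s['opening']*85.4)
E
```

```text
clock: 13.95
position: [539.8, 265.0, 301.9]
eef_rot: [[0.214, 0.977, -0.0], [0.977, -0.214, -0.0], [-0.0, -0.0, -1.0]]
wrist_force: [-0.2, 1.0, -2.3]
opening: 0.33
28.256467827919607
```

View pics/c9.png

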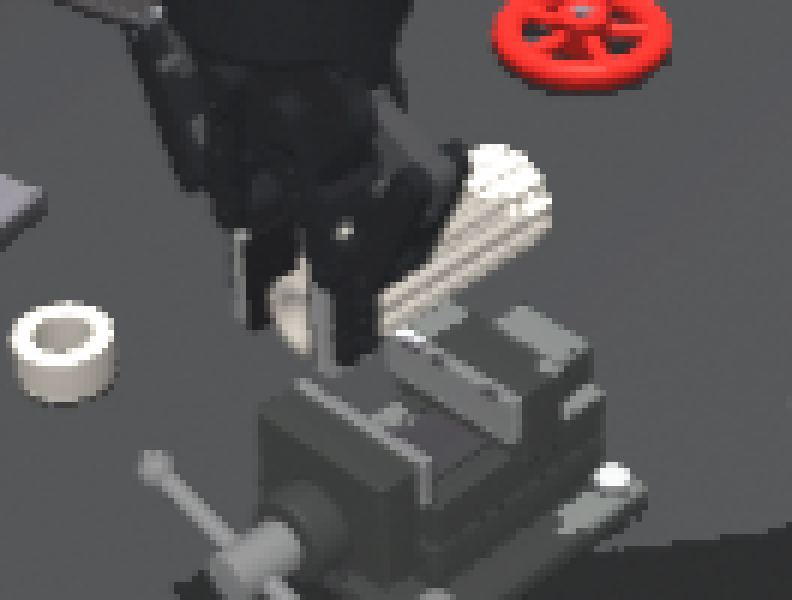

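The spacer stayed horizontal, so friction at 20 N holds its angle. I'll lower it until the ribbed end is about 14 mm above the jaw. Then I'll ease the opening so it can swing down onto the jaw.

```bash
python3 -m jog '[{"tx":0,"ty":0,"tz":0.2,"spin":0},{"tx":0,"ty":0,"tz":0.4,"spin":0},{"tx":0,"ty":0,"tz":0.5,"spin":0},{"tx":0,"ty":0,"tz":0.5,"spin":0},{"tx":0,"ty":0,"tz":0.5,"spin":0},{"tx":0,"ty":0,"tz":0.5,"spin":0},{"tx":0,"ty":0,"tz":0.5,"spin":0},{"tx":0,"ty":0,"tz":0.5,"spin":0}]' 27.8 20
python3 - <<'E'
from h import *
d=get_image("side");s=get_state()
cv2.imwrite("pics/c10.png",crop(d,(285,240),50,6,0));print(s['opening']*85.4)
E
```

```text
clock: 15.0
position: [539.9, 264.9, 277.3]
eef_rot: [[0.214, 0.977, 0.0], [0.977, -0.214, 0.0], [0.0, 0.0, -1.0]]
wrist_force: [0.6, 0.9, -1.3]
opening: 0.331
28.03073030719261
```

View pics/c10.png

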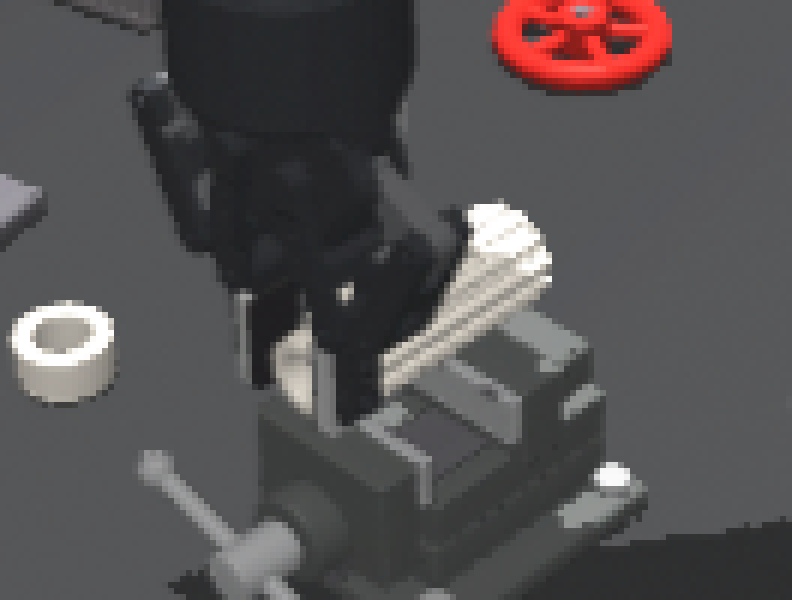

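```bash
python3 -m jog '[{"tx":0,"ty":0,"tz":0,"spin":0},{"tx":0,"ty":0,"tz":0,"spin":0},{"tx":0,"ty":0,"tz":0,"spin":0},{"tx":0,"ty":0,"tz":0,"spin":0},{"tx":0,"ty":0,"tz":0,"spin":0},{"tx":0,"ty":0,"tz":0,"spin":0},{"tx":0,"ty":0,"tz":0,"spin":0},{"tx":0,"ty":0,"tz":0,"spin":0}]' 28.5 20
python3 - <<'E'
from h import *
d=get_image("side");s=get_state()
cv2.imwrite("pics/c11.png",crop(d,(285,240),50,6,0));print(s['opening']*85.4)
E
```

```text
clock: 16.05
position: [539.9, 264.9, 277.2]
eef_rot: [[0.214, 0.977, -0.0], [0.977, -0.214, 0.0], [0.0, -0.0, -1.0]]
wrist_force: [0.7, 0.9, -1.8]
opening: 0.335
28.331903421660968
```

View pics/c11.png

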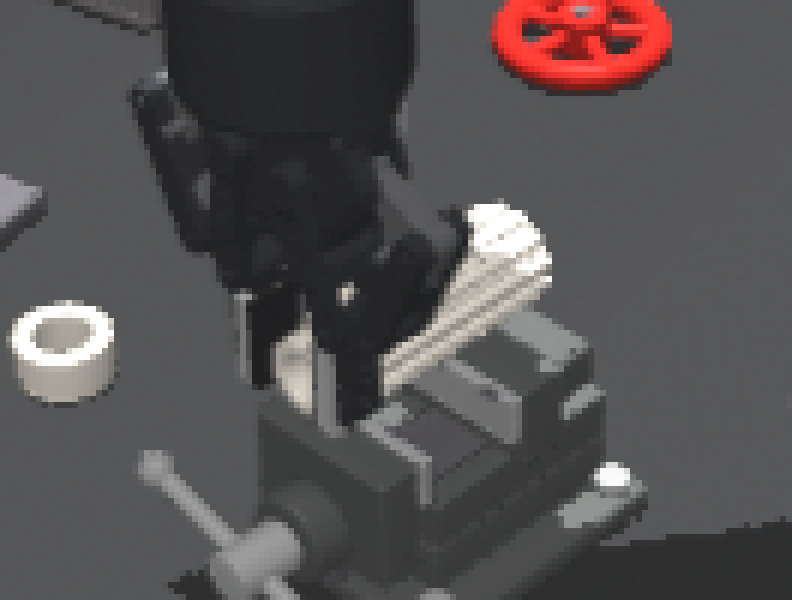

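```bash
cat >> h.py <<'E'
def far(d):
    i=d["img"].astype(int);m=((i.min(2)>150)&(i[:,:,0]-i[:,:,2]<45)&(i[:,:,0]-i[:,:,2]>3)).astype(np.uint8);m[:190]=0;m[330:]=0;m[:,:258]=0;m[:,350:]=0
    cs,_=cv2.findContours(m,0,2);k=max(cs,key=cv2.contourArea);return cv2.boundingRect(k),cv2.contourArea(k)
E
python3 -m jog '[{"tx":0,"ty":0,"tz":0,"spin":0},{"tx":0,"ty":0,"tz":0,"spin":0},{"tx":0,"ty":0,"tz":0,"spin":0},{"tx":0,"ty":0,"tz":0,"spin":0},{"tx":0,"ty":0,"tz":0,"spin":0},{"tx":0,"ty":0,"tz":0,"spin":0},{"tx":0,"ty":0,"tz":0,"spin":0},{"tx":0,"ty":0,"tz":0,"spin":0}]' 28.9 20
python3 - <<'E'
from h import *
d=get_image("side");s=get_state()
print(far(d))
cv2.imwrite("pics/c12.png",crop(d,(285,240),50,6,0));print(s['opening']*85.4)
E
```

```text
clock: 17.1
position: [539.9, 264.9, 277.2]
eef_rot: [[0.214, 0.977, 0.0], [0.977, -0.214, 0.0], [0.0, 0.0, -1.0]]
wrist_force: [0.0, -0.1, 0.4]
opening: 0.339
((279, 231, 32, 33), 305.5)
28.918815121921718
```

View pics/c12.png

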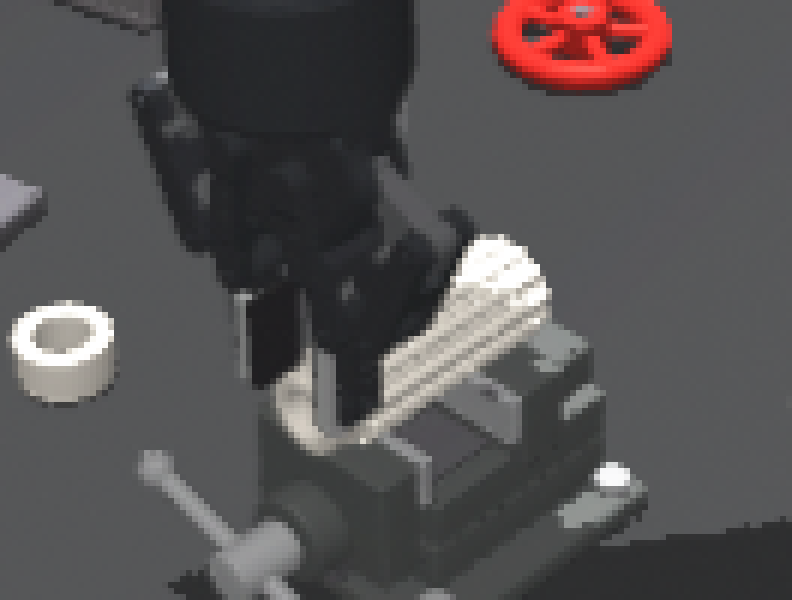

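At 28.9 mm it slipped out completely and settled back across the jaws without harm. At 28.5 mm it held its angle. A shorter contact, on only the last few millimetres of the neck, would resist turning less. First I'll check where the spacer lies now.

```bash
python3 -m jog '[{"tx":0.1,"ty":0,"tz":-0.2,"spin":0},{"tx":0.3,"ty":0,"tz":-0.6,"spin":0},{"tx":0.6,"ty":0,"tz":-1.2,"spin":0},{"tx":0.6,"ty":0,"tz":-1.2,"spin":0},{"tx":0.6,"ty":0,"tz":-1.2,"spin":0},{"tx":0.6,"ty":0,"tz":-1.2,"spin":0},{"tx":0.6,"ty":0,"tz":-1.2,"spin":0},{"tx":0.6,"ty":0,"tz":-1.2,"spin":0}]' 50 20
python3 - <<'E'
from h import *
d=get_image("side");s=get_state()
print(far(d),s['position'])
C=np.array([529.2,216.1,98.4]);u=np.array([.214,.977,0])
im=crop(d,(285,240),50,6,0,[px(d,C+u*x)[0] for x in(-50,0,36,50)])
cv2.imwrite("pics/c13.png",im)
E
```

```text
clock: 18.15
position: [546.3, 294.1, 337.0]
eef_rot: [[0.214, 0.977, -0.0], [0.977, -0.214, -0.0], [-0.0, -0.0, -1.0]]
wrist_force: [-0.3, -0.2, 0.6]
opening: 0.585
((265, 231, 46, 34), 556.0) [546.30804822 294.13603359 337.03586808]
```

View pics/c13.png

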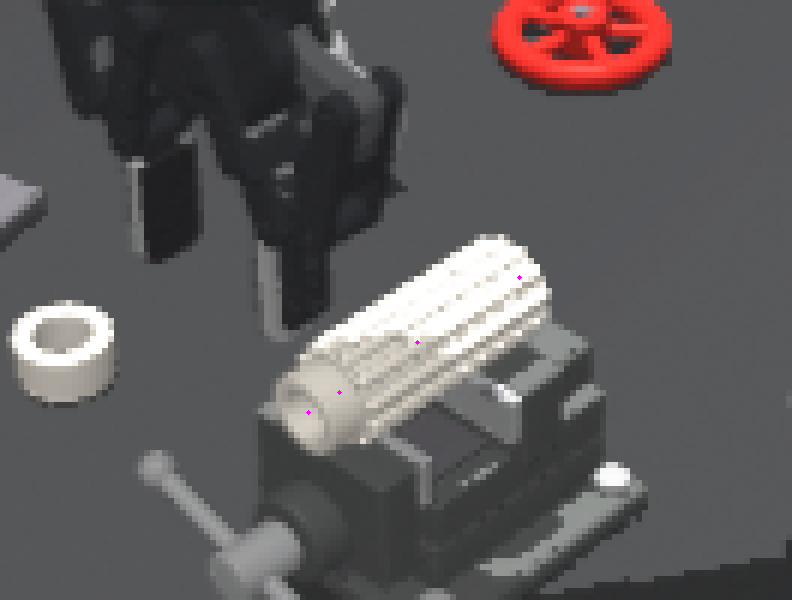

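The overlay matches: the mouth at crop pixel (305,415) is within 1 mm of the predicted dot. I'll regrip on only the last 5 mm or so of the neck.

```bash
python3 -m jog '[{"tx":-0.2,"ty":0,"tz":0.4,"spin":0},{"tx":-0.45,"ty":0,"tz":0.8,"spin":0},{"tx":-0.45,"ty":0,"tz":1.2,"spin":0},{"tx":-0.45,"ty":0,"tz":1.49,"spin":0},{"tx":-0.45,"ty":0,"tz":1.49,"spin":0},{"tx":-0.45,"ty":0,"tz":1.49,"spin":0},{"tx":-0.45,"ty":0,"tz":1.49,"spin":0},{"tx":-0.45,"ty":0,"tz":1.49,"spin":0}]' 50 20
python3 -m jog '[{"tx":0,"ty":0,"tz":0,"spin":0},{"tx":0,"ty":0,"tz":0,"spin":0},{"tx":0,"ty":0,"tz":0,"spin":0},{"tx":0,"ty":0,"tz":0,"spin":0},{"tx":0,"ty":0,"tz":-0.1,"spin":0},{"tx":0,"ty":0,"tz":-0.3,"spin":0},{"tx":0,"ty":0,"tz":-0.3,"spin":0},{"tx":0,"ty":0,"tz":-0.3,"spin":0}]' 20 20
python3 - <<'E'
from h import *
d=get_image("side");s=get_state()
cv2.imwrite("pics/c14.png",crop(d,(285,240),50,6,0));print(s['opening']*85.4,far(d))
E
```

```text
clock: 19.2
position: [541.6, 272.3, 263.2]
eef_rot: [[0.214, 0.977, 0.001], [0.977, -0.214, 0.0], [0.001, 0.001, -1.0]]
wrist_force: [0.9, -1.0, -0.2]
opening: 0.589
clock: 20.2
position: [541.5, 272.2, 277.7]
eef_rot: [[0.214, 0.977, 0.0], [0.977, -0.214, -0.0], [-0.0, 0.0, -1.0]]
wrist_force: [0.3, -0.4, -0.6]
opening: 0.328
28.135977940257398 ((280, 226, 31, 32), 235.0)
```

View pics/c14.png

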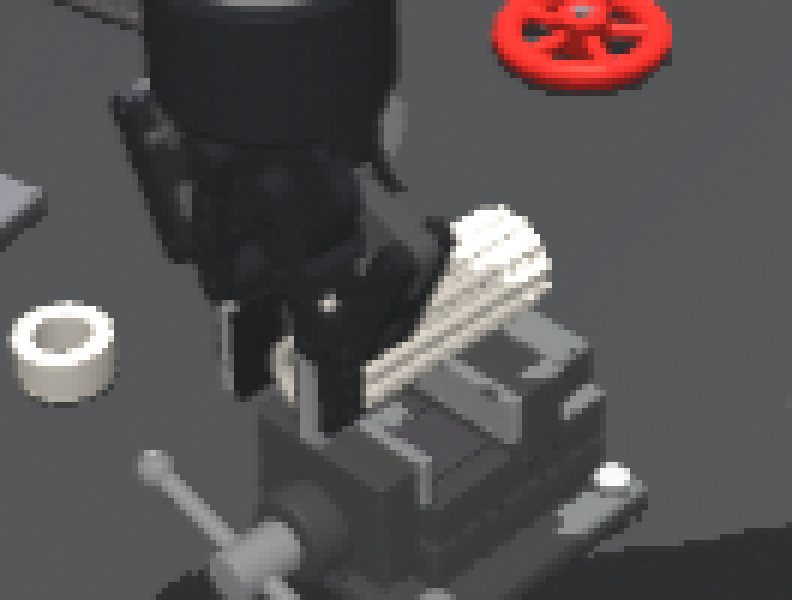

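```bash
python3 -m jog '[{"tx":0,"ty":0,"tz":0,"spin":0},{"tx":0,"ty":0,"tz":0,"spin":0},{"tx":0,"ty":0,"tz":0,"spin":0},{"tx":0,"ty":0,"tz":0,"spin":0},{"tx":0,"ty":0,"tz":0,"spin":0},{"tx":0,"ty":0,"tz":0,"spin":0},{"tx":0,"ty":0,"tz":0,"spin":0},{"tx":0,"ty":0,"tz":0,"spin":0}]' 28.5 20
python3 - <<'E'
from h import *
d=get_image("side");s=get_state()
cv2.imwrite("pics/c15.png",crop(d,(285,240),50,6,0));print(s['opening']*85.4,far(d))
E
python3 -m jog '[{"tx":0,"ty":0,"tz":0,"spin":0},{"tx":0,"ty":0,"tz":0,"spin":0},{"tx":0,"ty":0,"tz":0,"spin":0},{"tx":0,"ty":0,"tz":0,"spin":0},{"tx":0,"ty":0,"tz":0,"spin":0},{"tx":0,"ty":0,"tz":0,"spin":0},{"tx":0,"ty":0,"tz":0,"spin":0},{"tx":0,"ty":0,"tz":0,"spin":0}]' 28.65 20
python3 - <<'E'
from h import *
d=get_image("side");s=get_state()
cv2.imwrite("pics/c16.png",crop(d,(285,240),50,6,0));print(s['opening']*85.4,far(d))
E
```

```text
clock: 21.25
position: [541.5, 272.2, 277.7]
eef_rot: [[0.214, 0.977, -0.0], [0.977, -0.214, -0.0], [-0.0, 0.0, -1.0]]
wrist_force: [0.2, -0.7, -0.6]
opening: 0.335
28.574120783467805 ((280, 231, 31, 26), 243.5)
clock: 22.3
position: [541.5, 272.2, 277.7]
eef_rot: [[0.214, 0.977, -0.0], [0.977, -0.214, 0.0], [-0.0, -0.0, -1.0]]
wrist_force: [-0.0, -0.4, 0.4]
opening: 0.336
28.31363582240977 ((280, 231, 31, 26), 244.0)
```

View pics/c16.png

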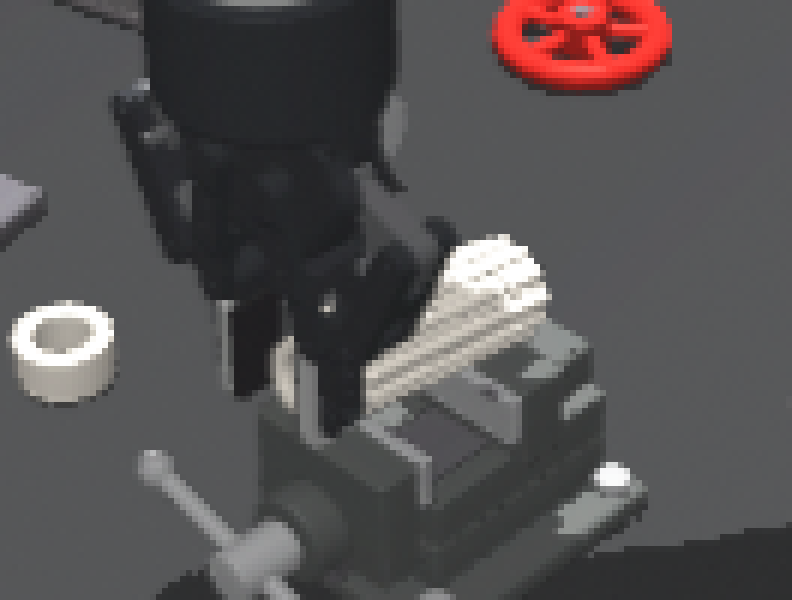

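It worked: the ribbed end swung down onto the fixed jaw while the neck stayed pinched. I'll keep this light grip and lift further so that gravity keeps turning the spacer.

```bash
python3 -m jog '[{"tx":0,"ty":0,"tz":-0.1,"spin":0},{"tx":0,"ty":0,"tz":-0.2,"spin":0},{"tx":0,"ty":0,"tz":-0.3,"spin":0},{"tx":0,"ty":0,"tz":-0.4,"spin":0},{"tx":0,"ty":0,"tz":-0.5,"spin":0},{"tx":0,"ty":0,"tz":-0.6,"spin":0},{"tx":0,"ty":0,"tz":-0.6,"spin":0},{"tx":0,"ty":0,"tz":-0.6,"spin":0}]' 28.55 20
python3 - <<'E'
from h import *
d=get_image("side");s=get_state()
cv2.imwrite("pics/c17.png",crop(d,(285,230),60,5,0));print(s['opening']*85.4,far(d))
E
```

```text
clock: 23.35
position: [541.5, 272.3, 307.7]
eef_rot: [[0.214, 0.977, 0.0], [0.977, -0.214, 0.0], [0.0, 0.0, -1.0]]
wrist_force: [0.6, 0.1, -0.8]
opening: 0.336
28.91579792794385 ((280, 232, 27, 12), 185.0)
```

View pics/c17.png

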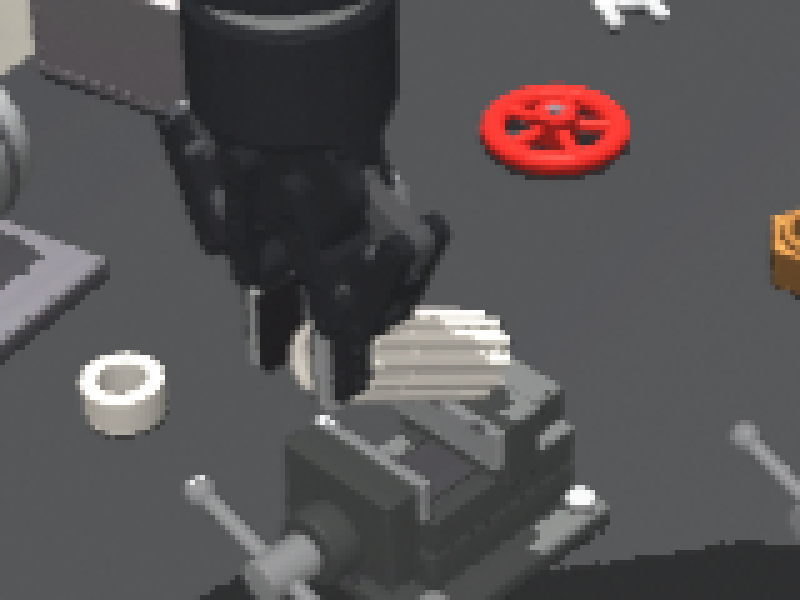

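The spacer is now tilted about 30°, with its ribbed end on the fixed jaw. I'll keep following the arc over that end.

```bash
python3 -m jog '[{"tx":-0.1,"ty":0,"tz":-0.11,"spin":0},{"tx":-0.2,"ty":0,"tz":-0.2,"spin":0},{"tx":-0.32,"ty":0,"tz":-0.28,"spin":0},{"tx":-0.44,"ty":0,"tz":-0.35,"spin":0},{"tx":-0.56,"ty":0,"tz":-0.42,"spin":0},{"tx":-0.68,"ty":0,"tz":-0.48,"spin":0},{"tx":-0.68,"ty":0,"tz":-0.48,"spin":0},{"tx":-0.68,"ty":0,"tz":-0.48,"spin":0}]' 28.55 20
python3 - <<'E'
from h import *
d=get_image("side");s=get_state()
cv2.imwrite("pics/c18.png",crop(d,(285,230),60,5,0));print(s['opening']*85.4,far(d))
E
```

```text
clock: 24.4
position: [534.2, 239.1, 331.5]
eef_rot: [[0.214, 0.977, -0.0], [0.977, -0.214, -0.0], [-0.0, -0.0, -1.0]]
wrist_force: [-0.9, 0.0, -0.5]
opening: 0.336
28.812710417062323 ((275, 218, 5, 12), 21.0)
```

View pics/c18.png

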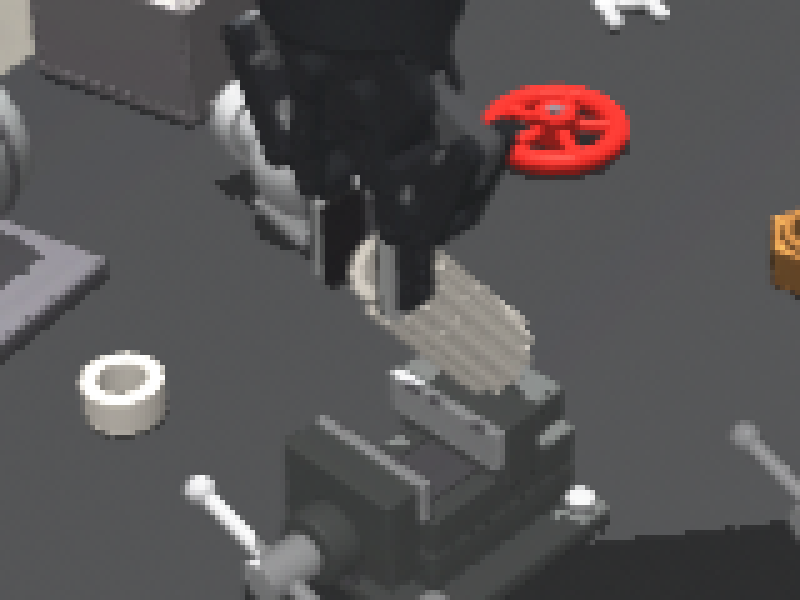

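It is now tilted about 55° and still pinched, with the foot on the fixed jaw. I'll continue.

```bash
python3 -m jog '[{"tx":-0.1,"ty":0,"tz":-0.05,"spin":0},{"tx":-0.2,"ty":0,"tz":-0.09,"spin":0},{"tx":-0.31,"ty":0,"tz":-0.13,"spin":0},{"tx":-0.42,"ty":0,"tz":-0.15,"spin":0},{"tx":-0.54,"ty":0,"tz":-0.17,"spin":0},{"tx":-0.66,"ty":0,"tz":-0.18,"spin":0},{"tx":-0.66,"ty":0,"tz":-0.18,"spin":0},{"tx":-0.66,"ty":0,"tz":-0.18,"spin":0}]' 28.55 20
python3 - <<'E'
from h import *
d=get_image("side");s=get_state()
cv2.imwrite("pics/c19.png",crop(d,(295,225),60,5,0));print(s['opening']*85.4,far(d))
E
```

```text
clock: 25.45
position: [527.2, 206.6, 340.9]
eef_rot: [[0.214, 0.977, 0.0], [0.977, -0.214, 0.0], [0.0, 0.0, -1.0]]
wrist_force: [0.0, 2.0, 5.9]
opening: 0.335
28.702596599566398 ((287, 207, 5, 10), 16.5)
```

View pics/c19.png

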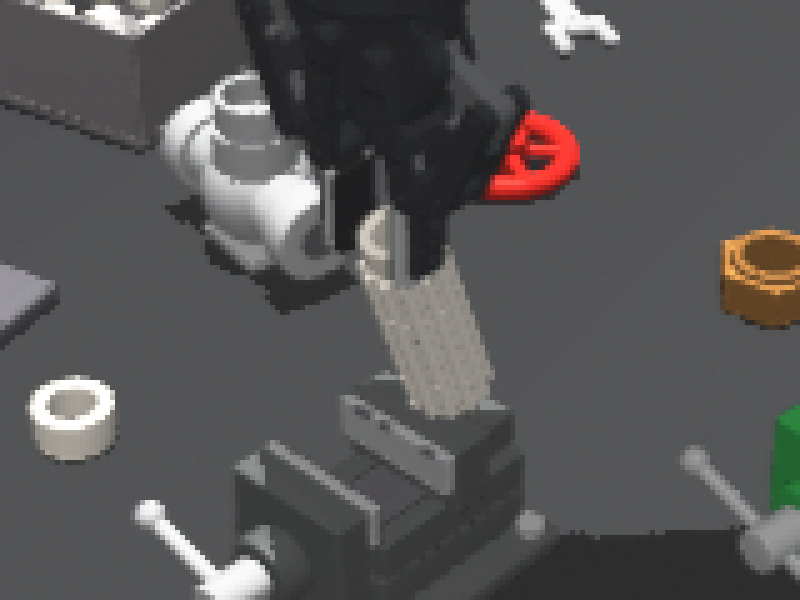

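Tilt is about 75°. The last part of the arc will bring it to nearly vertical, then I'll tighten the grip.

```bash
python3 -m jog '[{"tx":-0.08,"ty":0,"tz":0,"spin":0},{"tx":-0.16,"ty":0,"tz":0,"spin":0},{"tx":-0.24,"ty":0,"tz":0,"spin":0},{"tx":-0.32,"ty":0,"tz":0,"spin":0},{"tx":-0.4,"ty":0,"tz":0.01,"spin":0},{"tx":-0.44,"ty":0,"tz":0.01,"spin":0},{"tx":-0.44,"ty":0,"tz":0.01,"spin":0},{"tx":-0.44,"ty":0,"tz":0.01,"spin":0}]' 28.55 20
python3 - <<'E'
from h import *
d=get_image("side");t=get_image("top");s=get_state()
cv2.imwrite("pics/c20.png",crop(d,(300,225),60,5,0));print(s['opening']*85.4,far(d))
E
```

```text
clock: 26.5
position: [522.4, 185.4, 340.1]
eef_rot: [[0.214, 0.977, -0.0], [0.977, -0.214, -0.0], [-0.0, -0.0, -1.0]]
wrist_force: [-0.2, 0.1, 1.4]
opening: 0.336
28.20241022845423 ((295, 202, 5, 9), 14.5)
```

View pics/c20.png

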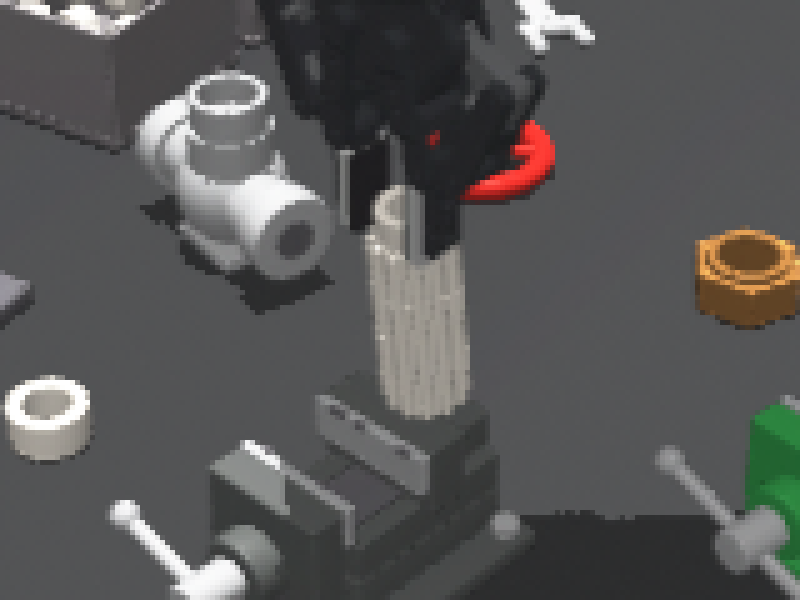

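It looks almost upright, with the hole mouth up at crop pixel (390,205). I'll tighten to 80 N, lift 30 mm and measure the angle.

```bash
python3 -m jog '[{"tx":-0.04,"ty":0,"tz":0,"spin":0},{"tx":-0.04,"ty":0,"tz":0,"spin":0},{"tx":-0.04,"ty":0,"tz":0,"spin":0},{"tx":-0.04,"ty":0,"tz":0,"spin":0},{"tx":-0.04,"ty":0,"tz":0,"spin":0},{"tx":-0.04,"ty":0,"tz":0,"spin":0},{"tx":-0.04,"ty":0,"tz":0,"spin":0},{"tx":-0.04,"ty":0,"tz":0,"spin":0}]' 15 80
python3 -m jog '[{"tx":0,"ty":0,"tz":-0.1,"spin":0},{"tx":0,"ty":0,"tz":-0.25,"spin":0},{"tx":0,"ty":0,"tz":-0.45,"spin":0},{"tx":0,"ty":0,"tz":-0.6,"spin":0},{"tx":0,"ty":0,"tz":-0.7,"spin":0},{"tx":0,"ty":0,"tz":-0.7,"spin":0},{"tx":0,"ty":0,"tz":-0.7,"spin":0},{"tx":0,"ty":0,"tz":-0.7,"spin":0}]' 15 80
python3 - <<'E'
from h import *
d=get_image("side");s=get_state()
cv2.imwrite("pics/c21.png",crop(d,(300,215),60,5,0));print(s['opening']*85.4,s['position'])
# expected vertical direction in picture at the spacer
p=s['position'];a=px(d,[[p[0],p[1],p[2]-165],[p[0],p[1],p[2]-265]]);print(a.round(1))
E
```

```text
clock: 27.6
position: [522.1, 183.6, 340.3]
eef_rot: [[0.214, 0.977, 0.0], [0.977, -0.214, 0.0], [0.0, 0.0, -1.0]]
wrist_force: [-0.5, 0.7, 5.9]
opening: 0.309
clock: 28.6
position: [522.0, 183.3, 374.9]
eef_rot: [[0.214, 0.977, -0.0], [0.977, -0.214, -0.0], [-0.0, -0.0, -1.0]]
wrist_force: [-0.4, -0.6, -1.9]
opening: 0.306
26.21645546093819 [522.01066686 183.30372996 374.95834459]
[[299.3 194. ]
 [299.6 234.9]]
```

View pics/c21.png

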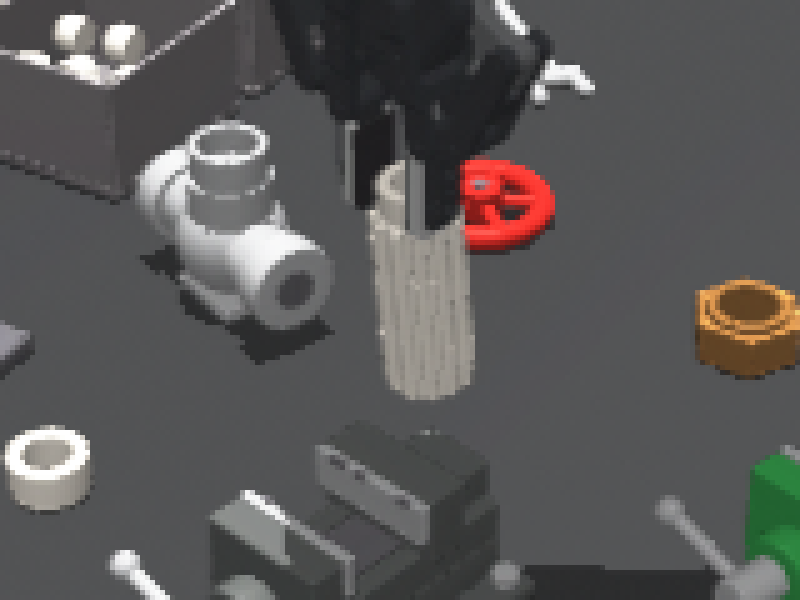

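The spacer is held upright with the hole up, clear of the vise. The opening reads 26.2 mm on the 30 mm neck, so I'll hold still to check that it isn't creeping, then measure the axis.

```bash
python3 -m jog '[{"tx":0,"ty":0,"tz":0,"spin":0},{"tx":0,"ty":0,"tz":0,"spin":0},{"tx":0,"ty":0,"tz":0,"spin":0},{"tx":0,"ty":0,"tz":0,"spin":0},{"tx":0,"ty":0,"tz":0,"spin":0},{"tx":0,"ty":0,"tz":0,"spin":0},{"tx":0,"ty":0,"tz":0,"spin":0},{"tx":0,"ty":0,"tz":0,"spin":0}]'
python3 - <<'E'
from h import *
d=get_image("side");t=get_image("top");s=get_state();p=np.array(s['position'])
i=d["img"].astype(int)
m=((i.min(2)>100)&(i[:,:,0]-i[:,:,2]>4)&(i[:,:,0]-i[:,:,2]<45)).astype(np.uint8);m[:185]=0;m[240:]=0;m[:,:288]=0;m[:,318:]=0
rows=[(v,np.where(m[v])[0].min(),np.where(m[v])[0].max()) for v in range(202,236) if m[v].any()]
print(rows[::3],len(rows))
r=np.array([x for x in rows if 206<=x[0]<=226]);k=np.polyfit(r[:,0],(r[:,1]+r[:,2])/2,1);print("mid slope",k[0],"mid at 206",np.polyval(k,206))
u=np.array([.214,.977,0])
# predicted midline for axis tilted by a in the u plane, neck offset o from TCP
for o in(-5,-8,-11):
  for a in(0,5,10):
    e=np.radians(a);ax=np.array([u[0]*np.sin(e),u[1]*np.sin(e),np.cos(e)])
    G=p+o*u-np.array([0,0,164]);q=px(d,[G-10*ax,G-90*ax]);print(o,a,q.round(1).tolist(),"slope",((q[1,0]-q[0,0])/(q[1,1]-q[0,1])).round(3))
print(s['opening']*85.4)
cv2.imwrite("pics/c22.png",np.hstack([cv2.resize(crop(d,(300,215),60,5,0),(400,300)),cv2.resize(t["img"][:,:,::-1],(400,300))]))
E
```

```text
clock: 29.65
position: [522.0, 183.4, 375.2]
eef_rot: [[0.214, 0.977, -0.0], [0.977, -0.214, 0.0], [-0.0, -0.0, -1.0]]
wrist_force: [-0.4, -0.6, -0.6]
opening: 0.306
[(202, np.int64(294), np.int64(312)), (205, np.int64(294), np.int64(312)), (208, np.int64(295), np.int64(313)), (211, np.int64(295), np.int64(313)), (214, np.int64(295), np.int64(313)), (217, np.int64(295), np.int64(313)), (220, np.int64(296), np.int64(314)), (223, np.int64(296), np.int64(314)), (226, np.int64(297), np.int64(314)), (229, np.int64(297), np.int64(313)), (232, np.int64(298), np.int64(311))] 33
mid slope 0.08636363636363611 mid at 206 303.4935064935065
-5 0 [[301.1, 196.7], [301.3, 229.4]] slope 0.005
-5 5 [[301.4, 196.5], [303.9, 227.7]] slope 0.081
-5 10 [[301.7, 196.3], [306.5, 225.6]] slope 0.164
-8 0 [[302.2, 196.1], [302.3, 228.8]] slope 0.004
-8 5 [[302.5, 196.0], [304.9, 227.0]] slope 0.079
-8 10 [[302.8, 195.7], [307.5, 225.0]] slope 0.162
-11 0 [[303.2, 195.5], [303.3, 228.2]] slope 0.002
-11 5 [[303.5, 195.4], [305.9, 226.4]] slope 0.077
-11 10 [[303.8, 195.1], [308.5, 224.4]] slope 0.16
26.148953373800733
```

View pics/c22.png

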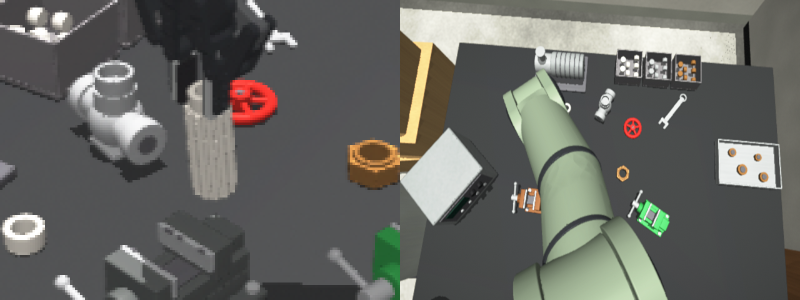

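The fitted axis is about 5° from vertical, against a limit of 14°. The lower end is about 115 mm up and the middle about 163 mm. The opening stayed at 26.2 mm between the two readings, so it isn't creeping. The valve, handwheel, nut, sleeve and wrench look to be in their places. Handing in.

```bash
python3 - <<'E'
from h import *
print(job_done());s=get_state();print(s['clock'],s['opening']*85.4,s['position'])
d=get_image("side");cv2.imwrite("pics/end.png",d["img"][:,:,::-1])
E
```

```text
the job is handed in; nothing more can be done
None
the job is handed in; nothing more can be done
```

I laid the spacer across the open grey vise jaws and let go of it. I then took a fresh grip and turned it upright with the blind hole facing up. It was in the air in the fingers when I handed in, at about 30 s of the 58 s allowed. No verdict was reported.

**How it was turned:** The tool can only point down, so I pinched the very end of the neck lightly. The ribbed end swung down onto the fixed jaw, and I followed it up in an arc until the spacer stood upright. Then I tightened to 80 N and lifted it clear.

**What went wrong on the way:** With the first grip on the neck the spacer would not pivot at 20 N. When I eased the opening it slipped out, fell about 15 mm and settled back across the jaws. I regripped with a shorter contact on the neck.

**Last checks, before handing in:**

| Check | Measured | Required |
|---|---|---|
| Axis from vertical | about 5° (one camera view) | under 14° |
| Height of the spacer's middle | about 163 mm | over 135 mm |
| Height of the lower end | about 115 mm | over 85 mm |
| Movement | opening 26.2 mm both times, read 1 s apart | held still |

- **Other objects:** The valve body, handwheel, bonnet nut, sleeve and wrench looked undisturbed in the last pictures. The tin was out of view and was not checked again.
- **Loose end:** The opening of 26.2 mm is about 2 mm less than the lightly held neck gave. The spacer also sits about 8 mm off the middle of the pads. I put the smaller reading down to give in the fingers at 80 N, but did not confirm it.
- **After handing in:** The station refused further readings, so there is no picture of the final second.

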